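# Hold the panel carrier's gate open

## Task

The plywood carrier on the bench holds freshly glued panels behind a self-closing gate, and a colleague wants to load the next one. Squeeze the lock catch fully home first (the one nearer the robot, whose bar blocks the other's), then the gate catch likewise, each between the fingers; both stay in. Then take the gate by its upright handle, swing it past its detent to wide open, about a right angle, and finish while still holding it there, leaving the loose things on the bench alone.

Things in the scene. Friction and masses are not known exactly. Their poses are not given: they have to be found in the camera images.
- carrier: open plywood box with gate, placed and turned anew each time, fixed; panels in it up to 120 mm high. Origin on the bench under the closed gate's middle; x points into the box, y to the hinge. A latch deck before its right (-y) side, top 100 mm high (x -185 to 10, y -217 to -87 mm), carries both catches; handle and catches are reached from straight above.
- lock_catch_tab: upright steel plate of the lock catch (nearer the robot), 22 mm wide along the carrier's y, 8 thick along x; origin on its middle plane at squeezing height, 150 mm above the bench, top 20 mm higher. Squeezed toward lock_catch_ear it slides 14 mm along the carrier's -x and stays. Middles of tab and ear: 38 mm apart at rest (46 over outer faces), 24 when home (32 over).
- lock_catch_ear: fixed upright steel plate, same shape, height and origin as lock_catch_tab, which is squeezed toward it. As it does not give, set the jaws about the squeezed pair: its middle lies 12 mm from the ear's middle, on the tab's side. The ear stands on a wider foot.
- lock_catch (a joint): travel of the lock catch, m: 0 to 0.002 at the start, 0.014 squeezed fully home. Friction about 4 N, no spring: it stays where it is put. At rest the end of its bar blocks the gate catch's bar.
- gate_catch_tab: upright steel plate of the gate catch (beside the gate's free end), 22 mm wide along the carrier's x, 8 thick along y; origin on its middle plane at squeezing height, 150 mm above the bench, top 20 mm higher. Squeezed toward gate_catch_ear it slides 14 mm along the carrier's -y and stays. Middles of tab and ear: 38 mm apart at rest (46 over outer faces), 24 when home (32 over).
- gate_catch_ear: fixed upright steel plate, same shape, height and origin as gate_catch_tab, which is squeezed toward it. As it does not give, set the jaws about the squeezed pair: its middle lies 12 mm from the ear's middle, on the tab's side. The ear stands on a wider foot.
- gate_catch (a joint): travel of the gate catch, m: 0 to 0.001 at the start, 0.014 squeezed fully home. Friction about 4 N, no spring: it stays where it is put. It moves only about 2 mm while the lock catch is at rest. Its bar's tip stands before the gate's free end and bars it.
- handle: round upright wooden handle, 16 mm diameter, on top of the gate near its free end, 140 mm from the hinge line; origin on its axis at gripping height, 165 mm above the bench; its top is 20 mm higher, the gate's top edge 35 mm lower. It turns with the gate.
- gate_hinge (a point): point on the gate's vertical hinge line, at the height of the handle's origin (165 mm above the bench).
- gate (a joint): gate angle, rad: 0 closed, grows as it opens toward the robot (clockwise from above), stop at 1.6. A spring pulls it shut, 1 N at the handle when closed, 3 N when wide; a sprung detent resists with up to about 10 N at the handle between 0.6 and 1.0. Let go when wide, it falls back to the detent near 1.0. Gate 15 mm thick, 165 mm from hinge to free end, top 130 mm high.
- tape: bystander: roll of paper tape lying flat, 90 mm diameter, 25 mm high; origin under its centre.
- jar: bystander: glass jar, 64 mm diameter, 75 mm high; origin under its centre.
- block: bystander: cork sanding block, 115 x 65 x 28 mm; origin under its centre.
- spare: bystander: flat red panel with a paper face, 160 x 110 x 24 mm; origin under its centre.

How it is judged (in metres and radians):
On the way, in this order (a step that is already met when the one before it is completed fails the run):
1. the lock catch is squeezed home between the fingers while the gate catch is still at rest (value of joint lock_catch above 0.011 m and contact force between the fingers and lock_catch_tab above 1 N and contact force between the fingers and lock_catch_ear above 1 N and value of joint gate_catch below 0.005 m), for 0.1 s.
2. then the gate catch is squeezed home between the fingers while the gate is still shut (value of joint gate_catch above 0.011 m and contact force between the fingers and gate_catch_tab above 1 N and contact force between the fingers and gate_catch_ear above 1 N and value of joint gate below 0.1 rad), for 0.1 s.
3. then the gate is swung past its detent (value of joint gate above 1.15 rad), for 0.1 s.
At the end, for the whole second after the job is handed in: the gate stands still at more than 1.35 rad (77 degrees), the fingers bear on its handle with more than 0.5 N, and both catches are still in by more than 9 mm (value of joint gate above 1.35 rad and velocity of joint gate between -0.1 and 0.1 rad/s and contact force between the fingers and handle above 0.5 N and value of joint each of lock_catch, gate_catch above 0.009 m); the arm keeps its last pose, push and grip.
It fails at once if the paper tape roll is moved by more than 20 mm (distance of tape from where it was at the start of the episode above 0.02 m).
It fails at once if the glass jar is moved by more than 20 mm (distance of jar from where it was at the start of the episode above 0.02 m).
It fails at once if the sanding block is moved by more than 20 mm (distance of block from where it was at the start of the episode above 0.02 m).
It fails at once if the spare panel is moved by more than 20 mm (distance of spare from where it was at the start of the episode above 0.02 m).
It also fails if it takes over 54 s, if anything falls off the work surface, if the arm or the gripper's body presses on something with over 40 N, if the wrist force passes 120 N, or if a joint passes its speed limit or range.

## Robot

A 6-joint arm with a two-finger parallel gripper is mounted at the origin on the work surface. World frame = base frame: x ahead of the robot, y to its left, z up, the work surface at z = 0. Lengths are in m, angles in degrees, forces in N, time in s.
With the tool pointing down it reaches from about 0.275 to 1 m from the base axis. Payload 8.4 kg.
Tool frame: the origin (TCP) lies at the centre of the arm's flange, where the gripper is bolted on; the fingertips stand 173 mm ahead of it and the grasp point (between the pads) lies 155 mm ahead of it; z points along the fingers, y is the direction in which the jaws open and shut (so a half turn about z gives the same grasp; the last joint's range is limited). The gripper opens to 85 mm and grips with 20 to 120 N. Pads are 22 mm wide; open, the fingers measure 114 mm over their backs; the gripper's body (76 mm by 85 mm) begins 54 mm behind the grasp point. The pads swing forward as they close: fully open they stand 13 mm farther back than shut.
Start: joints at [-71.299, 20.225, 93.587, -0, 66.188, -0.138], TCP at [0.202, -0.592, 0.405] pointing down, gripper open.
Joint ranges: [-150.9, 150.9], [-52.94, 120.26], [3.33, 152.33], [-74.26, 254.26], [0, 154.13], [-172.89, 172.89]. Speed limits (degrees/s): [127.2, 127.2, 159.86, 180, 180, 180].

## Interface

Orientations are given as [roll, pitch, yaw] about the fixed x, y, z axes, in that order (R = Rz(yaw) Ry(pitch) Rx(roll)).
In Python, from rig import env, imaging, order gives the robot as it stands.
- The arm moves only by the shell command python3 -m pendant 'ROWS' [OPENING] [FORCE]. ROWS is JSON, a list of rows, each an object of numbers: "tx", "ty", "tz": the shift along the tool's x, y, z in cm; "rx", "ry", "rz": the turn, a rotation vector about the tool's x, y, z in rad. A call has 1 to 20 rows; each row is the pose to reach, as a shift and turn from the pose measured when the call began, along the tool's axes at that moment; what a row does not reach only later rows make up. A row lasts 1/12 s, in which the tool goes at most 41.7 mm and 7.16 degrees, less where a joint would pass 70% of its speed; a pose out of reach is approached as far as the arm can. A call with a gripper value outside its range is refused whole. OPENING is the opening in per cent of the stroke, from 0 (shut) to 100 (fully open), set as the call begins (- or left out, the last holds). The fingers move at their own pace and stop on an object; FORCE is the grip in N (left out, the last holds). Time passes only in rows, so rows that repeat a pose let the fingers close. It gives the time, the measured TCP pose, the force and the opening at its end, in the units of the state.
- env.observe(): the state, without advancing time (a new reading comes with each control period).
- imaging.grab_frame(name): name is "side" or "top"; returns a dict with "pixels" (420x560x3 uint8, blue, green, red), "fov_y" (degrees; the focal length in pixels is half the picture's height over the tangent of half this angle, whatever the lens; pixels are square), "cx", "cy" (the principal point, pixels), "k1" (the pictures are not rectified: a ray, as slopes to the right and down, at radius r is drawn at 1 + k1 r^2 times it, then the intrinsics apply), "position" and "attitude" of the camera in the world. Camera axes: x right, y down, z forward; pixel columns grow to the right and rows downward; lengths in m; the calibration is good to about 2 mm. A picture is of the moment at which its call begins. There is no depth.
- order.finish_job(): hands the job in, once; it reports no verdict.
The state is a dict: "time_s": time; "joint_pos": joint angles; "joint_vel": joint speeds; "tau": joint torques, N m; "position": TCP position; "ee_rot": TCP orientation; "force": force on the tool from outside, world axes, zero at the start; "moment": the same for the moment, N m; "width": opening from 0.0 (shut) to 1.0 (fully open).
Only numpy, scipy, OpenCV 4.12 (cv2) and the standard library are available. Lean on these libraries where they do the work, as an engineer would, in place of code of your own. Each camera call takes 0.05 s, during which the arm holds its last target.

## Working session

There is one attempt and no reset: what is moved stays moved. The work goes in short steps, Python scripts to look and compute and a shell command to move; the robot and the scene stay as the last step left them, time stands still between calls to the robot, and variables do not carry over. Pictures are saved under pics/ and viewed, and the job is handed in when it is done.

```bash
ls; mkdir -p pics
python3 - <<'E'
from rig import env, imaging, order
import cv2
s=env.observe(); print(s)
for n in ("side","top"):
    f=imaging.grab_frame(n); cv2.imwrite(f"pics/{n}0.png",f["pixels"])
    print({k:v for k,v in f.items() if k!="pixels"})
E
```

```text
pics
{'time_s': 0.0, 'joint_pos': array([-7.12986726e+01,  2.02614264e+01,  9.36297866e+01, -3.87835513e-04,
        6.61878543e+01, -1.38712926e-01]), 'joint_vel': array([ 0.04127315, -0.03866303, -0.04594301, -0.02785652,  0.00436536,
       -0.04751661]), 'tau': array([-9.66705411e-04, -6.05260777e+01, -3.42074561e+01, -1.40135476e-04,
        9.29710484e-03, -1.76953159e-05]), 'position': array([ 0.20173829, -0.59128968,  0.40396777]), 'ee_rot': array([-1.79920932e+02,  1.63181816e-04,  1.88401973e+01]), 'force': array([ 0.7132384 , -0.31419841,  0.08970769]), 'moment': array([-0.02934817,  0.07858108, -0.01585024]), 'width': 1.002136107397076}
{'fov_y': 46.94368656108018, 'cx': 280.9261529703831, 'cy': 203.1780128172207, 'k1': -0.09180818665670584, 'position': array([0.4793887 , 1.02877011, 0.74448965]), 'attitude': array([-120.23710348,    1.45151013, -178.21990133])}
{'fov_y': 49.30380088542566, 'cx': 277.2203094263599, 'cy': 205.42010894507885, 'k1': -0.1432118308573303, 'position': array([0.26625861, 0.00801551, 1.5505004 ]), 'attitude': array([-169.57860302,   -0.5350357 ,  -89.98734344])}
```

View pics/side0.png

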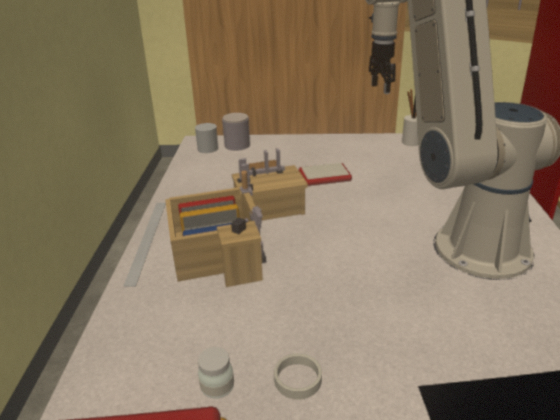

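View pics/top0.png

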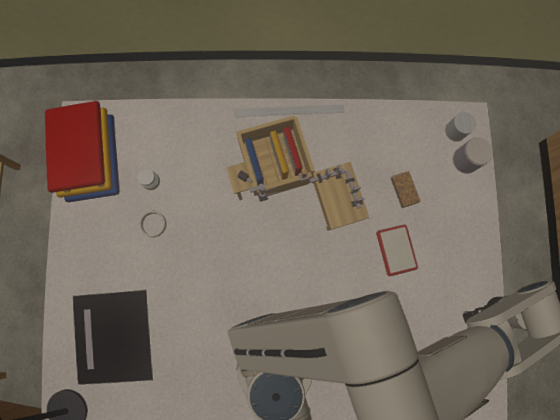

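The side view shows the carrier at about (215,235) with the latch deck at (270,190). In the top view the carrier is at about (275,155), the deck at (340,195), the spare at (397,250), the cork at (405,190), and the tape and jar at the left. Next I'll zoom in on the catches.

Run:
```python
import cv2
a=cv2.imread("pics/top0.png")[105:240,215:385]; cv2.imwrite("pics/topz.png",cv2.resize(a,None,fx=4.4,fy=4.4,interpolation=cv2.INTER_CUBIC))
a=cv2.imread("pics/side0.png")[140:290,150:320]; cv2.imwrite("pics/sidez.png",cv2.resize(a,None,fx=4,fy=4,interpolation=cv2.INTER_CUBIC))
```

```text
(no output)
```

View pics/topz.png

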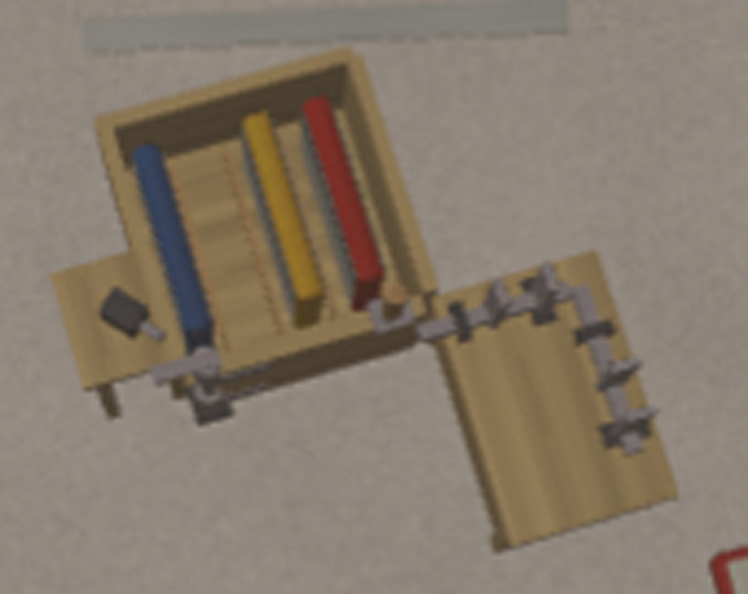

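View pics/sidez.png

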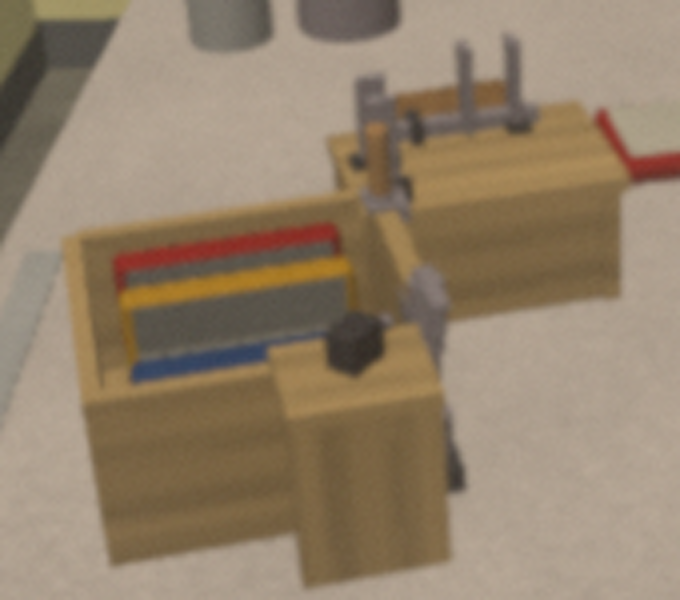

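Run:
```python
import cv2
def z(n,x0,y0,w,h,f,out):
    a=cv2.imread(f"pics/{n}0.png")[y0:y0+h,x0:x0+w]; a=cv2.resize(a,None,fx=f,fy=f,interpolation=cv2.INTER_CUBIC)
    for i in range(0,w,10): cv2.putText(a,str(x0+i),(i*f,8),0,.35,(0,0,255)); cv2.line(a,(i*f,0),(i*f,h*f),(0,0,255) if 0 else (200,200,0),1) if 0 else cv2.line(a,(i*f,10),(i*f,16),(0,0,255),1)
    for i in range(0,h,10): cv2.putText(a,str(y0+i),(0,i*f+4),0,.35,(0,0,255)); cv2.line(a,(22,i*f),(28,i*f),(0,0,255),1)
    cv2.imwrite(f"pics/{out}.png",a)
z("top",295,150,80,60,10,"tz1"); z("side",225,140,90,60,8,"sz1")
```

```text
(no output)
```

View pics/tz1.png

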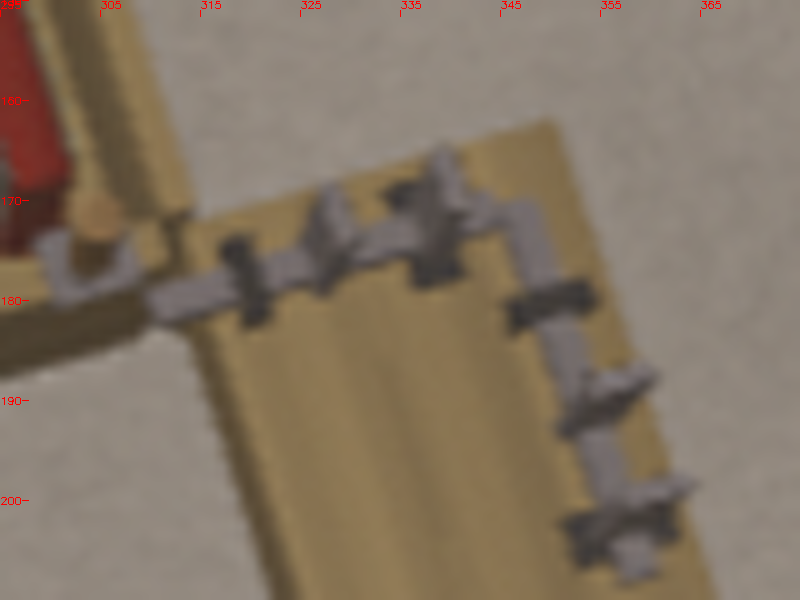

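View pics/sz1.png

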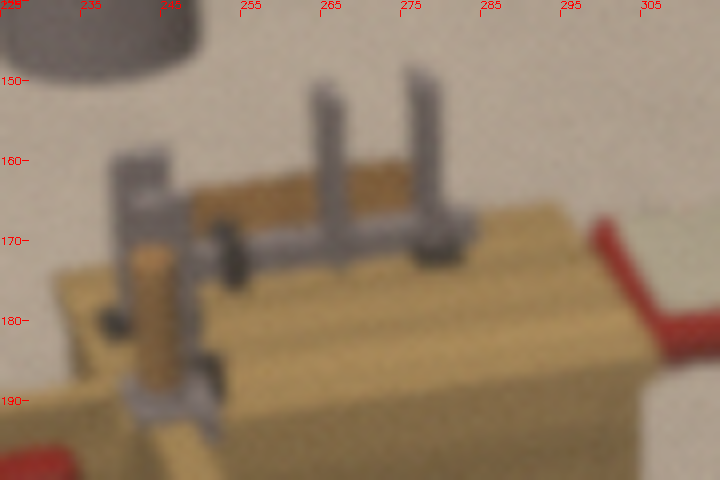

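```bash
cat > h.py <<'E'
import numpy as np
from scipy.spatial.transform import Rotation as R
def proj(f,P):
    P=np.atleast_2d(P); Rm=R.from_euler('xyz',f['attitude'],degrees=True).as_matrix()
    c=(P-f['position'])@Rm; s=c[:,:2]/c[:,2:]; r2=(s**2).sum(1,keepdims=True)
    s=s*(1+f['k1']*r2); F=210/np.tan(np.radians(f['fov_y'])/2)
    return s*F+[f['cx'],f['cy']]
cams={'side':dict(fov_y=46.94368656108018,cx=280.9261529703831,cy=203.1780128172207,k1=-0.09180818665670584,position=np.array([0.4793887,1.02877011,0.74448965]),attitude=[-120.23710348,1.45151013,-178.21990133]),
'top':dict(fov_y=49.30380088542566,cx=277.2203094263599,cy=205.42010894507885,k1=-0.1432118308573303,position=np.array([0.26625861,0.00801551,1.5505004]),attitude=[-169.57860302,-0.5350357,-89.98734344])}
def c2w(p,L):
    L=np.atleast_2d(L); c,s=np.cos(p[2]),np.sin(p[2])
    return np.c_[p[0]+c*L[:,0]-s*L[:,1],p[1]+s*L[:,0]+c*L[:,1],L[:,2]]
E
cat > fit.py <<'E'
from h import *
from scipy.optimize import least_squares
T=lambda u,v:(295+u/10-.45,150+v/10-.45); S=lambda u,v:(225+u/8-.44,140+v/8-.44); U=lambda u,v:(215+u/4.4-.4,105+v/4.4-.4)
def pts(q):
    # x y yaw, gate ear x,y, lock ear x,y, handle x,y, qg ql
    return {'d1':(.01,-.217,.1),'d2':(.01,-.087,.1),'d3':(-.185,-.217,.1),'d4':(-.185,-.087,.1),
    'ge':(q[3],q[4],.17),'gt':(q[3],q[4]+.038-q[9],.17),'le':(q[5],q[6],.17),'lt':(q[5]+.038-q[10],q[6],.17),'h':(q[7],q[8],.185),'hb':(q[7],q[8],.135)}
obs=[('top','d1',T(552,120)),('top','d2',T(197,222)),('top','d3',U(677,493)),('top','d4',U(503,540)),('top','h',T(97,218)),
('top','ge',T(449,180)),('top','gt',T(340,213)),('top','le',T(657,490)),('top','lt',T(622,383)),
('side','d3',S(560,205)),('side','d4',S(652,352)),('side','ge',S(140,158)),('side','gt',S(160,198)),('side','le',S(422,80)),('side','lt',S(328,95)),('side','h',S(153,250))]
def res(q):
    P=pts(q); r=[]
    for c,n,o in obs: r+=list((proj(cams[c],c2w(q,P[n]))[0]-o+(q[11:13] if c=='top' else q[13:15])))
    r+=list(q[9:11]/.001*.7)+list(q[11:15]/.6)
    return np.array(r)
if __name__=="__main__":
    q0=np.array([.6,.0,.25,0,-.15,-.13,-.2,0,-.05,.0005,.001,0,0,0,0])
    s=least_squares(res,q0,loss='soft_l1'); q=s.x; np.save('q.npy',q)
    print(np.round(q,4), np.degrees(q[2])); rr=res(q)
    for i,(c,n,o) in enumerate(obs): print(c,n,np.round(rr[2*i:2*i+2],2))
    C=np.linalg.inv(s.jac.T@s.jac); print(np.round(np.sqrt(np.diag(C))*.5,4))
E
python3 fit.py
```

```text
[ 6.153e-01 -4.220e-02  2.739e-01 -1.810e-02 -1.601e-01 -1.298e-01
 -1.926e-01 -3.800e-03 -4.870e-02  2.000e-04  5.000e-04 -2.655e-01
  1.662e-01 -1.236e-01 -5.769e-01] 15.695316856050919
top d1 [ 0.72 -0.63]
top d2 [-1.35 -0.73]
top d3 [-0.08  0.42]
top d4 [1.23 0.56]
top h [0.42 0.04]
top ge [0.25 0.17]
top gt [-0.33 -0.04]
top le [-0.    0.13]
top lt [-0.12 -0.57]
side d3 [-0.25  0.15]
side d4 [0.41 1.07]
side ge [ 0.01 -0.4 ]
side gt [-0.12  0.2 ]
side le [0.64 0.01]
side lt [-0.2  -0.29]
side h [-0.03  1.02]
[0.0018 0.0016 0.0082 0.0011 0.0017 0.0012 0.0015 0.0016 0.0022 0.0007
 0.0007 0.3277 0.242  0.2579 0.2488]
```

```bash
cat > ov.py <<'E'
import cv2
from h import *
from fit import pts
q=np.load('q.npy'); P=pts(q)
def draw(c,img,x0,y0,w,h,f,out):
    a=cv2.resize(img[y0:y0+h,x0:x0+w],None,fx=f,fy=f,interpolation=cv2.INTER_CUBIC)
    off=q[11:13] if c=='top' else q[13:15]
    def L(pp,col):
        uv=proj(cams[c],c2w(q,np.array(pp)))+off; uv=((uv-[x0,y0]+.5)*f).astype(int)
        cv2.polylines(a,[uv.reshape(-1,1,2)],True,col,1)
    L([P[k] for k in('d1','d2','d4','d3')],(255,0,0))
    for k,(dx,dy) in dict(ge=(.011,.004),gt=(.011,.004),le=(.004,.011),lt=(.004,.011)).items():
        p=P[k]
        L([(p[0]+sx*dx,p[1]+sy*dy,.17) for sx,sy in((1,1),(1,-1),(-1,-1),(-1,1))],(0,255,0))
    t=np.linspace(0,6.28,20)
    for z in(.185,.135): L([(P['h'][0]+.008*np.cos(u),P['h'][1]+.008*np.sin(u),z) for u in t],(0,0,255))
    L([(-.0075,.0825,.13),(-.0075,-.0825,.13),(.0075,-.0825,.13),(.0075,.0825,.13)],(255,0,255))
    cv2.imwrite(out,a)
if __name__=="__main__":
    draw('top',cv2.imread('pics/top0.png'),235,130,145,105,5,'pics/ovt.png')
    draw('side',cv2.imread('pics/side0.png'),200,140,115,90,6,'pics/ovs.png')
E
python3 ov.py
```

```text
(no output)
```

View pics/ovt.png

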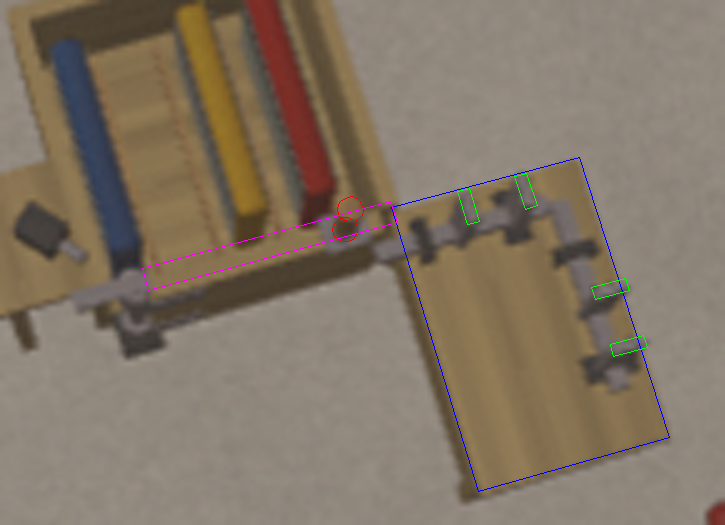

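View pics/ovs.png

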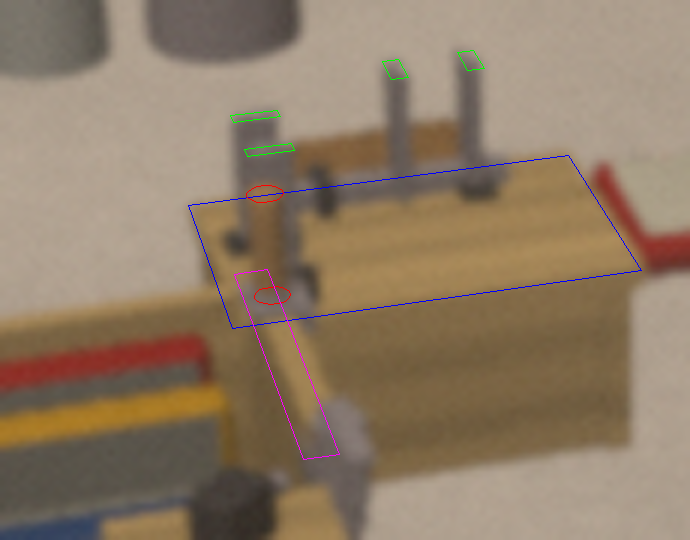

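```bash
cat > go.py <<'E'
import sys
from h import *
from rig import env
q=np.load('q.npy'); 
def targets():
    yaw=np.degrees(q[2])
    return {'lock':(c2w(q,(q[5]+.012,q[6],.15))[0],yaw),'gate':(c2w(q,(q[3],q[4]+.012,.15))[0],yaw-90),'handle':(c2w(q,(q[7],q[8],.165))[0],yaw)}
def rel(p,jaw):
    # TCP target (grasp point p, tool down, jaw direction deg in world) -> tool shift cm, rotvec
    s=env.observe(); Rm=R.from_euler('xyz',s['ee_rot'],degrees=True)
    Rt=R.from_euler('xyz',[180,0,jaw+90],degrees=True)
    t=np.array(p)+[0,0,.155]-s['position']
    return Rm.inv().apply(t)*100,(Rm.inv()*Rt).as_rotvec(),s
if __name__=="__main__":
    for k,(p,y) in targets().items():
        a,b,s=rel(p,y); print(k,np.round(p,4),y,'shift cm',np.round(a,2),'rot',np.round(b,3))
    s=env.observe(); print(s['time_s'],s['position'],s['ee_rot'],s['force'],s['width'],s['joint_pos'].round(1))
E
python3 go.py
```

```text
lock [ 0.554  -0.2595  0.15  ] 15.695316856050919 shift cm [ 44.05 -20.02   9.93] rot [-1.000e-03 -1.000e-03 -1.516e+00]
gate [ 0.6379 -0.1897  0.15  ] -74.30468314394908 shift cm [ 54.25 -23.92   9.93] rot [-0.001  0.     0.055]
handle [ 0.6248 -0.0901  0.165 ] 15.695316856050919 shift cm [ 56.22 -33.77   8.44] rot [-1.000e-03 -1.000e-03 -1.516e+00]
0.1 [ 0.20173513 -0.5913358   0.40404154] [-1.79932891e+02 -4.41561743e-04  1.88376250e+01] [-1.00547405  1.06767977  0.91957992] 0.9994320053227489 [-71.3  20.3  93.6   0.   66.2  -0.1]
```

```bash
python3 -m pendant '[{"tx":44.05,"ty":-20,"tz":0,"rz":-1.516},{"tx":44.05,"ty":-20,"tz":0,"rz":-1.516},{"tx":44.05,"ty":-20,"tz":0,"rz":-1.516},{"tx":44.05,"ty":-20,"tz":0,"rz":-1.516},{"tx":44.05,"ty":-20,"tz":0,"rz":-1.516},{"tx":44.05,"ty":-20,"tz":0,"rz":-1.516},{"tx":44.05,"ty":-20,"tz":0,"rz":-1.516},{"tx":44.05,"ty":-20,"tz":0,"rz":-1.516},{"tx":44.05,"ty":-20,"tz":0,"rz":-1.516},{"tx":44.05,"ty":-20,"tz":0,"rz":-1.516},{"tx":44.05,"ty":-20,"tz":0,"rz":-1.516},{"tx":44.05,"ty":-20,"tz":0,"rz":-1.516},{"tx":44.05,"ty":-20,"tz":0,"rz":-1.516},{"tx":44.05,"ty":-20,"tz":0,"rz":-1.516},{"tx":44.05,"ty":-20,"tz":0,"rz":-1.516},{"tx":44.05,"ty":-20,"tz":0,"rz":-1.516},{"tx":44.05,"ty":-20,"tz":0,"rz":-1.516},{"tx":44.05,"ty":-20,"tz":0,"rz":-1.516},{"tx":44.05,"ty":-20,"tz":0,"rz":-1.516},{"tx":44.05,"ty":-20,"tz":0,"rz":-1.516}]' 100 20; python3 go.py
python3 - <<'E'
from rig import imaging
import cv2
for n in ("side","top"):
    f=imaging.grab_frame(n); cv2.imwrite(f"pics/{n}1.png",f["pixels"])
E
```

```text
lock [ 0.554  -0.2595  0.15  ] 15.695316856050919 shift cm [ 44.05 -20.02   9.93] rot [-1.000e-03 -1.000e-03 -1.516e+00]
gate [ 0.6379 -0.1897  0.15  ] -74.30468314394908 shift cm [ 54.25 -23.92   9.93] rot [-0.001  0.     0.055]
handle [ 0.6248 -0.0901  0.165 ] 15.695316856050919 shift cm [ 56.22 -33.77   8.44] rot [-1.000e-03 -1.000e-03 -1.516e+00]
0.1 [ 0.20173513 -0.5913358   0.40404154] [-1.79932891e+02 -4.41561743e-04  1.88376250e+01] [-1.00547405  1.06767977  0.91957992] 0.9994320053227489 [-71.3  20.3  93.6   0.   66.2  -0.1]schema error: expected keys tx, ty, tz, rx, ry, rz
```

```bash
python3 -m pendant '[{"tx":44.05,"ty":-20,"tz":0,"rx":0,"ry":0,"rz":-1.516},{"tx":44.05,"ty":-20,"tz":0,"rx":0,"ry":0,"rz":-1.516},{"tx":44.05,"ty":-20,"tz":0,"rx":0,"ry":0,"rz":-1.516},{"tx":44.05,"ty":-20,"tz":0,"rx":0,"ry":0,"rz":-1.516},{"tx":44.05,"ty":-20,"tz":0,"rx":0,"ry":0,"rz":-1.516},{"tx":44.05,"ty":-20,"tz":0,"rx":0,"ry":0,"rz":-1.516},{"tx":44.05,"ty":-20,"tz":0,"rx":0,"ry":0,"rz":-1.516},{"tx":44.05,"ty":-20,"tz":0,"rx":0,"ry":0,"rz":-1.516},{"tx":44.05,"ty":-20,"tz":0,"rx":0,"ry":0,"rz":-1.516},{"tx":44.05,"ty":-20,"tz":0,"rx":0,"ry":0,"rz":-1.516},{"tx":44.05,"ty":-20,"tz":0,"rx":0,"ry":0,"rz":-1.516},{"tx":44.05,"ty":-20,"tz":0,"rx":0,"ry":0,"rz":-1.516},{"tx":44.05,"ty":-20,"tz":0,"rx":0,"ry":0,"rz":-1.516},{"tx":44.05,"ty":-20,"tz":0,"rx":0,"ry":0,"rz":-1.516},{"tx":44.05,"ty":-20,"tz":0,"rx":0,"ry":0,"rz":-1.516},{"tx":44.05,"ty":-20,"tz":0,"rx":0,"ry":0,"rz":-1.516},{"tx":44.05,"ty":-20,"tz":0,"rx":0,"ry":0,"rz":-1.516},{"tx":44.05,"ty":-20,"tz":0,"rx":0,"ry":0,"rz":-1.516}]' 100 20; python3 go.py
python3 - <<'E'
from rig import imaging
import cv2
for n in ("side","top"):
    f=imaging.grab_frame(n); cv2.imwrite(f"pics/{n}1.png",f["pixels"])
E
```

```text
time_s: 1.7
position: [0.5534, -0.2607, 0.4045]
ee_rot: [-180.0, -0.0, 105.6]
force: [0.8, -1.1, -0.8]
width: 0.999
lock [ 0.554  -0.2595  0.15  ] 15.695316856050919 shift cm [0.1  0.09 9.95] rot [-0.    -0.001 -0.002]
gate [ 0.6379 -0.1897  0.15  ] -74.30468314394908 shift cm [ 4.57 10.05  9.96] rot [-1.000e-03 -1.000e-03  1.569e+00]
handle [ 0.6248 -0.0901  0.165 ] 15.695316856050919 shift cm [14.52 11.46  8.46] rot [-0.    -0.001 -0.002]
1.7 [ 0.55337861 -0.26074614  0.40452456] [-1.79994116e+02 -4.48488362e-02  1.05568871e+02] [ 0.76997917 -1.10578343 -0.76866744] 0.9989542800038685 [-25.4  19.1  95.3   0.   65.7 -41. ]
```

View pics/side1.png

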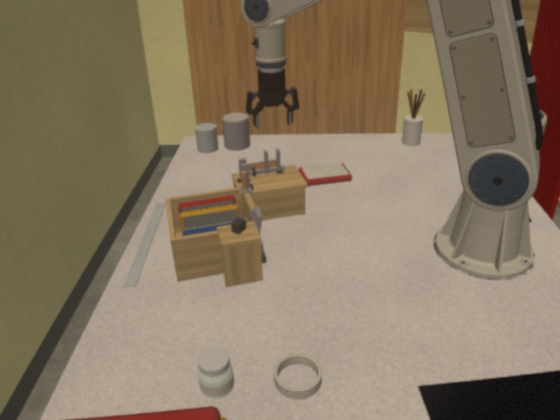

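View pics/top1.png

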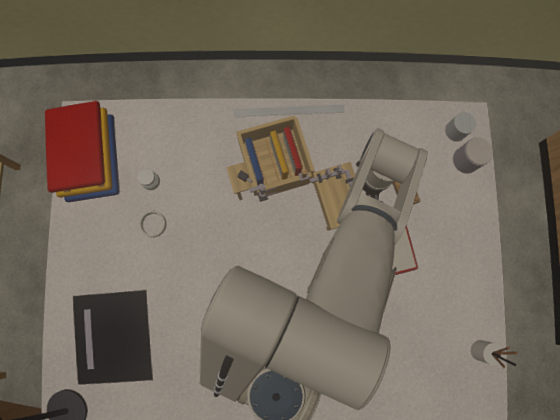

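The gripper stands over the lock catch in the side view, with fingertips at about (256–295,120) above the plates at (266/278,155). Descending.

```bash
python3 -m pendant '[{"tx":0.1,"ty":0.1,"tz":2,"rx":0,"ry":0,"rz":0},{"tx":0.1,"ty":0.1,"tz":4,"rx":0,"ry":0,"rz":0},{"tx":0.1,"ty":0.1,"tz":5.5,"rx":0,"ry":0,"rz":0},{"tx":0.1,"ty":0.1,"tz":7,"rx":0,"ry":0,"rz":0},{"tx":0.1,"ty":0.1,"tz":8,"rx":0,"ry":0,"rz":0},{"tx":0.1,"ty":0.1,"tz":9,"rx":0,"ry":0,"rz":0},{"tx":0.1,"ty":0.1,"tz":9.8,"rx":0,"ry":0,"rz":0},{"tx":0.1,"ty":0.1,"tz":9.8,"rx":0,"ry":0,"rz":0},{"tx":0.1,"ty":0.1,"tz":9.8,"rx":0,"ry":0,"rz":0}]' 100 20
python3 - <<'E'
from rig import imaging
import cv2
f=imaging.grab_frame("side"); a=f["pixels"][110:220,210:330]; cv2.imwrite("pics/side2.png",cv2.resize(a,None,fx=5,fy=5,interpolation=cv2.INTER_CUBIC))
E
```

```text
time_s: 2.55
position: [0.5543, -0.2593, 0.3065]
ee_rot: [-180.0, -0.1, 105.6]
force: [-0.1, -0.3, -0.2]
width: 0.999
```

View pics/side2.png

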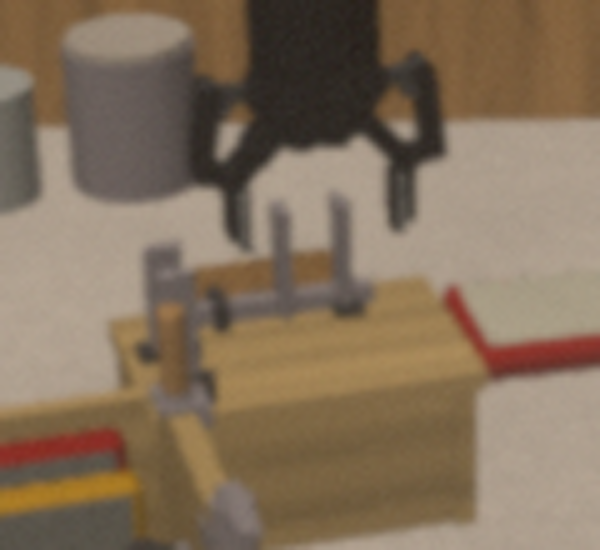

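Run:
```python
from h import *
q=np.load('q.npy');d=np.array([np.cos(np.radians(15.6)),np.sin(np.radians(15.6)),0])
for z in(.14,.147,.153):
  print(z,[ (proj(cams['side'],np.array([.5543,-.2593,z])+s*.046*d)[0]-[210,110]+.5)*5 for s in(1,-1)])
from fit import pts
P=pts(q)
for k in('lt','le'):
  for z in (.17,.15): 
    p=np.array(P[k]);p[2]=z;print(k,z,(proj(cams['side'],c2w(q,p))[0]-[210,110]+.5+0*q[13:15])*5)
```

```text
0.14 [array([247.14635244, 262.53418787]), array([399.62337549, 243.06845358])]
0.147 [array([246.57449119, 251.65043126]), array([399.42443173, 232.27512456])]
0.153 [array([246.08244208, 242.27998124]), array([399.25302367, 222.98318529])]
lt 0.17 [279.89826708 211.0973862 ]
lt 0.15 [281.30000439 242.48722355]
le 0.17 [342.84415743 203.25699435]
le 0.15 [343.8062793  234.53769009]
```

```bash
for i in 1 2 3; do python3 -m pendant '[{"tx":0,"ty":0,"tz":0,"rx":0,"ry":0,"rz":0},{"tx":0,"ty":0,"tz":0,"rx":0,"ry":0,"rz":0},{"tx":0,"ty":0,"tz":0,"rx":0,"ry":0,"rz":0},{"tx":0,"ty":0,"tz":0,"rx":0,"ry":0,"rz":0}]' 0 20; done
```

```text
time_s: 2.93
position: [0.5555, -0.2595, 0.3081]
ee_rot: [179.8, 0.1, 105.6]
force: [4.4, 2.4, 3.7]
width: 0.452
time_s: 3.27
position: [0.5539, -0.26, 0.3086]
ee_rot: [-180.0, 0.1, 105.7]
force: [-12.1, -3.6, 10.5]
width: 0.369
time_s: 3.6
position: [0.5538, -0.26, 0.3087]
ee_rot: [-179.9, 0.1, 105.7]
force: [-1.2, -0.8, 2.1]
width: 0.372
```

Run:
```python
from rig import imaging
import cv2
f=imaging.grab_frame("side"); a=f["pixels"][110:220,210:330]; cv2.imwrite("pics/side3.png",cv2.resize(a,None,fx=5,fy=5,interpolation=cv2.INTER_CUBIC))
```

```text
(no output)
```

View pics/side3.png

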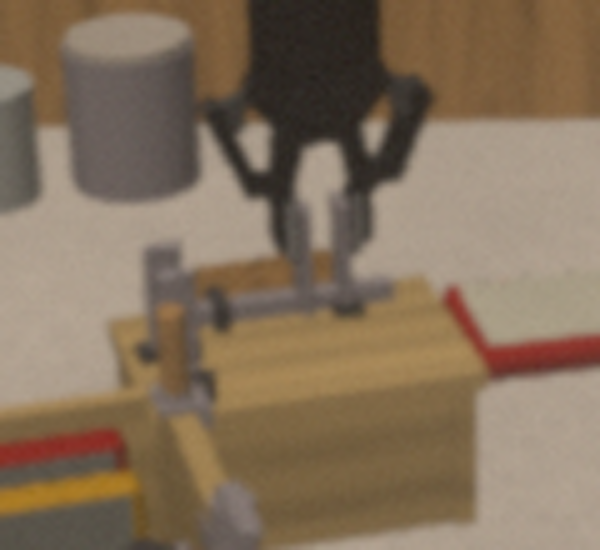

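The lock tab now stands about 24 mm from the ear, at (300,·) versus (343,·) in the zoom, and the jaw opening of 31.6 mm matches the home value. Opening, lifting and going above the gate catch.

```bash
python3 -m pendant '[{"tx":0,"ty":0,"tz":0,"rx":0,"ry":0,"rz":0},{"tx":0,"ty":0,"tz":0,"rx":0,"ry":0,"rz":0},{"tx":0,"ty":0,"tz":0,"rx":0,"ry":0,"rz":0},{"tx":0,"ty":0,"tz":0,"rx":0,"ry":0,"rz":0},{"tx":0,"ty":0,"tz":0,"rx":0,"ry":0,"rz":0},{"tx":0,"ty":0,"tz":0,"rx":0,"ry":0,"rz":0},{"tx":0,"ty":0,"tz":-2,"rx":0,"ry":0,"rz":0},{"tx":0,"ty":0,"tz":-5,"rx":0,"ry":0,"rz":0},{"tx":0,"ty":0,"tz":-8,"rx":0,"ry":0,"rz":0},{"tx":0,"ty":0,"tz":-9,"rx":0,"ry":0,"rz":0},{"tx":0,"ty":0,"tz":-9,"rx":0,"ry":0,"rz":0}]' 100 20; python3 go.py
```

```text
time_s: 4.57
position: [0.5546, -0.2603, 0.4019]
ee_rot: [179.8, 0.3, 105.7]
force: [0.2, -0.1, -0.4]
width: 0.998
lock [ 0.554  -0.2595  0.15  ] 15.695316856050919 shift cm [ 0.14 -0.07  9.69] rot [ 0.003  0.005 -0.   ]
gate [ 0.6379 -0.1897  0.15  ] -74.30468314394908 shift cm [4.59 9.89 9.7 ] rot [6.00e-03 1.00e-03 1.57e+00]
handle [ 0.6248 -0.0901  0.165 ] 15.695316856050919 shift cm [14.53 11.32  8.15] rot [ 0.003  0.005 -0.   ]
4.5667 [ 0.55464685 -0.26025169  0.40188205] [179.83146527   0.26429174 105.66883332] [ 0.22296866 -0.11799164 -0.35938412] 0.9981844368399925 [-25.3  19.2  95.4  -0.1  65.1 -40.9]
```

```bash
python3 -m pendant '[{"tx":4.6,"ty":9.9,"tz":0,"rx":0.006,"ry":0,"rz":1.57},{"tx":4.6,"ty":9.9,"tz":0,"rx":0.006,"ry":0,"rz":1.57},{"tx":4.6,"ty":9.9,"tz":0,"rx":0.006,"ry":0,"rz":1.57},{"tx":4.6,"ty":9.9,"tz":0,"rx":0.006,"ry":0,"rz":1.57},{"tx":4.6,"ty":9.9,"tz":0,"rx":0.006,"ry":0,"rz":1.57},{"tx":4.6,"ty":9.9,"tz":0,"rx":0.006,"ry":0,"rz":1.57},{"tx":4.6,"ty":9.9,"tz":0,"rx":0.006,"ry":0,"rz":1.57},{"tx":4.6,"ty":9.9,"tz":0,"rx":0.006,"ry":0,"rz":1.57},{"tx":4.6,"ty":9.9,"tz":0,"rx":0.006,"ry":0,"rz":1.57},{"tx":4.6,"ty":9.9,"tz":0,"rx":0.006,"ry":0,"rz":1.57},{"tx":4.6,"ty":9.9,"tz":0,"rx":0.006,"ry":0,"rz":1.57},{"tx":4.6,"ty":9.9,"tz":0,"rx":0.006,"ry":0,"rz":1.57},{"tx":4.6,"ty":9.9,"tz":0,"rx":0.006,"ry":0,"rz":1.57},{"tx":4.6,"ty":9.9,"tz":0,"rx":0.006,"ry":0,"rz":1.57},{"tx":4.6,"ty":9.9,"tz":0,"rx":0.006,"ry":0,"rz":1.57},{"tx":4.6,"ty":9.9,"tz":0,"rx":0.006,"ry":0,"rz":1.57},{"tx":4.6,"ty":9.9,"tz":0,"rx":0.006,"ry":0,"rz":1.57}]' 100 20; python3 go.py;  python3 - <<'E'
from rig import imaging
import cv2
f=imaging.grab_frame("side"); a=f["pixels"][110:220,210:330]; cv2.imwrite("pics/side4.png",cv2.resize(a,None,fx=5,fy=5,interpolation=cv2.INTER_CUBIC))
f=imaging.grab_frame("top"); a=f["pixels"][110:230,260:410]; cv2.imwrite("pics/top4.png",cv2.resize(a,None,fx=5,fy=5,interpolation=cv2.INTER_CUBIC))
E
```

```text
time_s: 5.98
position: [0.6375, -0.1892, 0.4014]
ee_rot: [180.0, 0.1, 15.8]
force: [0.6, 0.8, 0.0]
width: 1.0
lock [ 0.554  -0.2595  0.15  ] 15.695316856050919 shift cm [-9.94  4.49  9.66] rot [-1.000e-03  1.000e-03 -1.569e+00]
gate [ 0.6379 -0.1897  0.15  ] -74.30468314394908 shift cm [0.04 0.06 9.64] rot [0.    0.001 0.002]
handle [ 0.6248 -0.0901  0.165 ] 15.695316856050919 shift cm [ 1.49 -9.88  8.13] rot [-1.000e-03  1.000e-03 -1.569e+00]
5.9833 [ 0.63745278 -0.18916166  0.40140245] [1.79978006e+02 8.48475602e-02 1.58224586e+01] [0.62700784 0.77463226 0.02820622] 0.9996159134004183 [-16.6  23.9  88.5  -0.1  67.6  57.6]
```

View pics/side4.png

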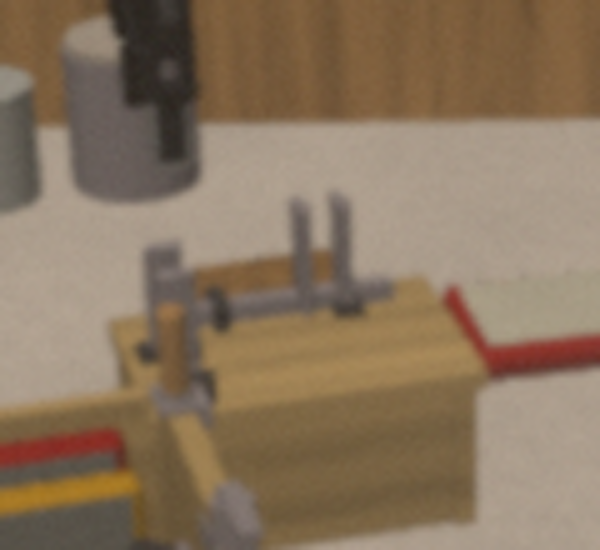

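View pics/top4.png

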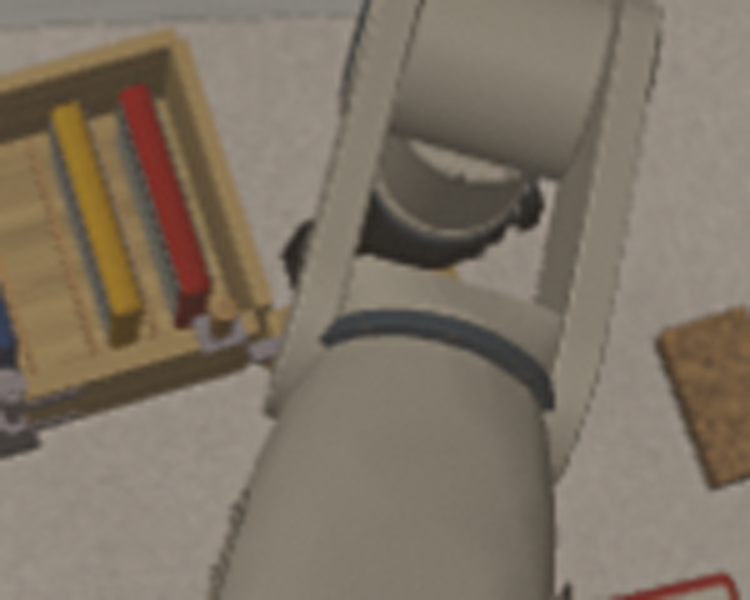

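The lock catch stayed in (plates at 300 and 343 in the zoom), and the gripper is lined up over the gate plates (column about 170). Descending.

```bash
python3 -m pendant '[{"tx":0,"ty":0,"tz":2,"rx":0,"ry":0,"rz":0},{"tx":0,"ty":0.05,"tz":4,"rx":0,"ry":0,"rz":0},{"tx":0,"ty":0.05,"tz":5.5,"rx":0,"ry":0,"rz":0},{"tx":0,"ty":0.05,"tz":6.5,"rx":0,"ry":0,"rz":0},{"tx":0,"ty":0.05,"tz":7.5,"rx":0,"ry":0,"rz":0},{"tx":0,"ty":0.05,"tz":8.5,"rx":0,"ry":0,"rz":0},{"tx":0,"ty":0.05,"tz":9.4,"rx":0,"ry":0,"rz":0},{"tx":0,"ty":0.05,"tz":9.4,"rx":0,"ry":0,"rz":0},{"tx":0,"ty":0.05,"tz":9.4,"rx":0,"ry":0,"rz":0}]' 100 20
python3 - <<'E'
from rig import imaging
import cv2
f=imaging.grab_frame("side"); a=f["pixels"][110:220,210:330]; cv2.imwrite("pics/side5.png",cv2.resize(a,None,fx=5,fy=5,interpolation=cv2.INTER_CUBIC))
E
```

```text
time_s: 6.83
position: [0.6376, -0.1897, 0.3075]
ee_rot: [180.0, 0.1, 15.8]
force: [0.8, -0.4, -0.0]
width: 0.998
```

View pics/side5.png

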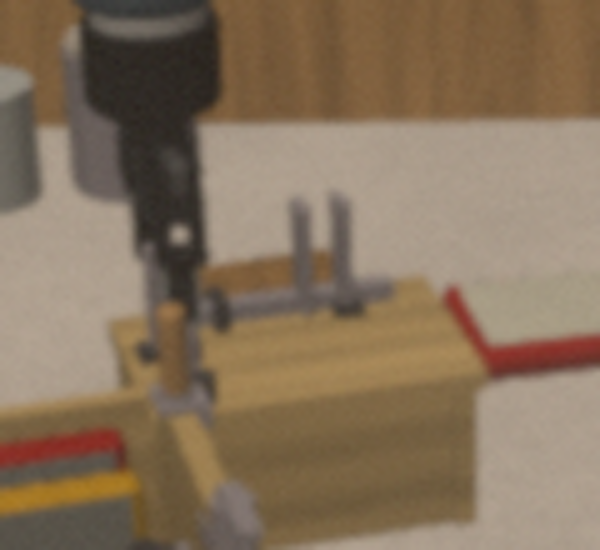

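```bash
for i in 1 2 3; do python3 -m pendant '[{"tx":0,"ty":0,"tz":0,"rx":0,"ry":0,"rz":0},{"tx":0,"ty":0,"tz":0,"rx":0,"ry":0,"rz":0},{"tx":0,"ty":0,"tz":0,"rx":0,"ry":0,"rz":0},{"tx":0,"ty":0,"tz":0,"rx":0,"ry":0,"rz":0}]' 0 20; done
python3 - <<'E'
from rig import imaging
import cv2
f=imaging.grab_frame("side"); a=f["pixels"][110:220,210:330]; cv2.imwrite("pics/side6.png",cv2.resize(a,None,fx=5,fy=5,interpolation=cv2.INTER_CUBIC))
E
```

```text
time_s: 7.22
position: [0.6378, -0.1893, 0.3087]
ee_rot: [-180.0, 0.0, 15.8]
force: [-1.7, 5.5, 2.7]
width: 0.454
time_s: 7.55
position: [0.6381, -0.1904, 0.3092]
ee_rot: [179.8, -0.0, 15.8]
force: [0.8, -4.2, 0.5]
width: 0.37
time_s: 7.88
position: [0.6381, -0.1903, 0.3091]
ee_rot: [179.8, -0.0, 15.8]
force: [0.4, 0.1, 0.3]
width: 0.369
```

View pics/side6.png

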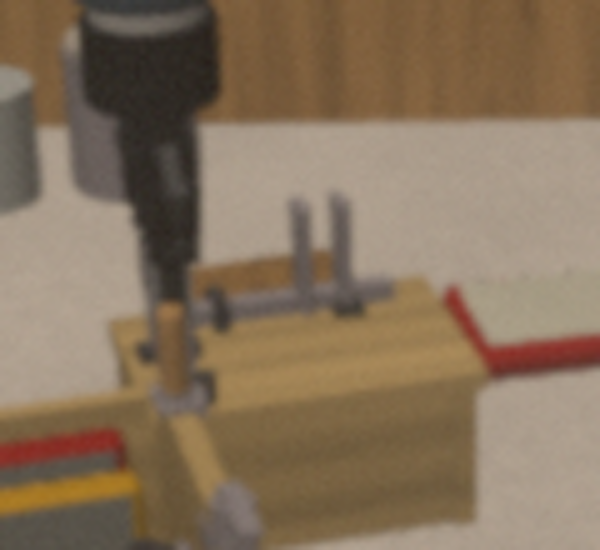

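```bash
python3 -m pendant '[{"tx":0,"ty":0,"tz":0,"rx":0,"ry":0,"rz":0},{"tx":0,"ty":0,"tz":0,"rx":0,"ry":0,"rz":0},{"tx":0,"ty":0,"tz":0,"rx":0,"ry":0,"rz":0},{"tx":0,"ty":0,"tz":0,"rx":0,"ry":0,"rz":0},{"tx":0,"ty":0,"tz":0,"rx":0,"ry":0,"rz":0},{"tx":0,"ty":0,"tz":0,"rx":0,"ry":0,"rz":0},{"tx":0,"ty":0,"tz":-2,"rx":0,"ry":0,"rz":0},{"tx":0,"ty":0,"tz":-5,"rx":0,"ry":0,"rz":0},{"tx":0,"ty":0,"tz":-8,"rx":0,"ry":0,"rz":0},{"tx":0,"ty":0,"tz":-9,"rx":0,"ry":0,"rz":0},{"tx":0,"ty":0,"tz":-9,"rx":0,"ry":0,"rz":0}]' 100 20; python3 go.py
python3 - <<'E'
from rig import imaging
import cv2
f=imaging.grab_frame("side"); p=f["pixels"];cv2.imwrite("pics/side7f.png",p); a=p[140:240,190:310]; cv2.imwrite("pics/side7.png",cv2.resize(a,None,fx=6.5,fy=6,interpolation=cv2.INTER_CUBIC))
f=imaging.grab_frame("top"); p=f["pixels"];cv2.imwrite("pics/top7f.png",p);a=p[140:230,240:340]; cv2.imwrite("pics/top7.png",cv2.resize(a,None,fx=6,fy=6,interpolation=cv2.INTER_CUBIC))
E
```

```text
time_s: 8.85
position: [0.6388, -0.1904, 0.4026]
ee_rot: [179.7, -0.3, 15.8]
force: [0.7, -0.2, -0.8]
width: 1.002
lock [ 0.554  -0.2595  0.15  ] 15.695316856050919 shift cm [-10.1    4.28   9.74] rot [ 9.000e-03  1.000e-03 -1.569e+00]
gate [ 0.6379 -0.1897  0.15  ] -74.30468314394908 shift cm [-0.12 -0.15  9.76] rot [ 0.006 -0.005  0.002]
handle [ 0.6248 -0.0901  0.165 ] 15.695316856050919 shift cm [  1.34 -10.08   8.21] rot [ 9.000e-03  1.000e-03 -1.569e+00]
8.85 [ 0.63877929 -0.19036653  0.4026433 ] [179.65873635  -0.30160896  15.82698619] [ 0.72238016 -0.16164411 -0.81957382] 1.0017258393156319 [-16.7  23.9  88.4  -0.1  67.3  57.5]
```

View pics/side7.png

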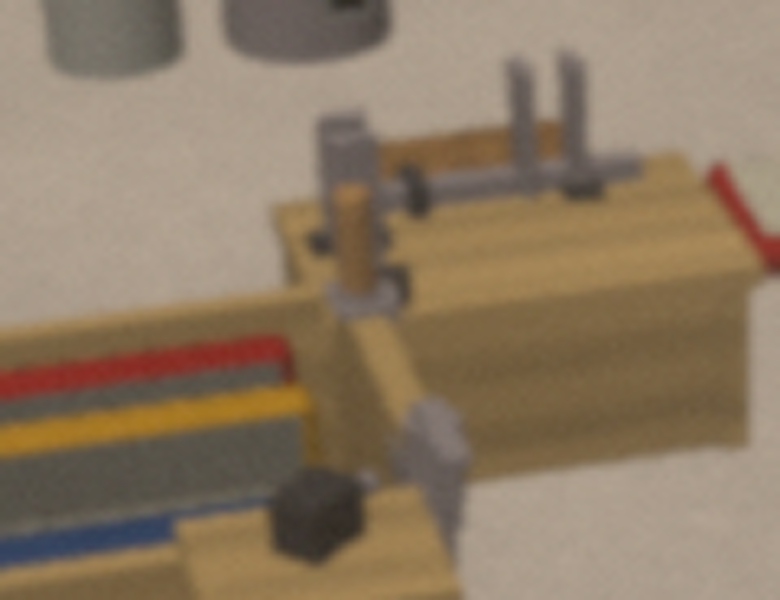

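View pics/top7.png

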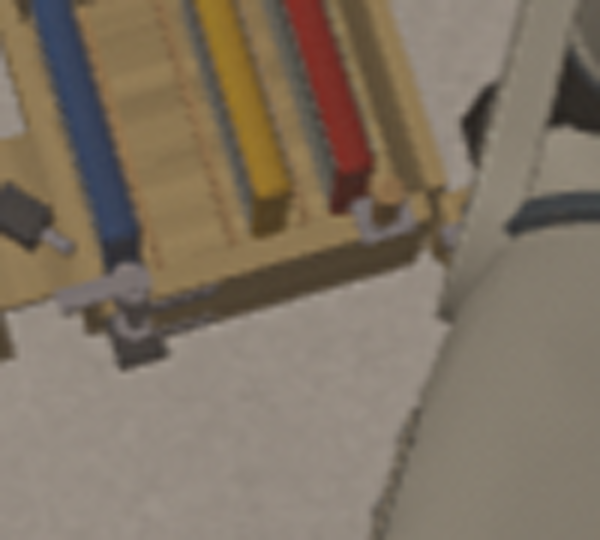

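Run:
```python
from h import *
from scipy.optimize import least_squares
q=np.load('q.npy')
def tri(t,s):
    r=least_squares(lambda P:np.r_[proj(cams['top'],P)[0]+q[11:13]-t,proj(cams['side'],P)[0]+q[13:15]-s],[.6,.0,.13]); return r.x,r.fun
def loc(P):
    d=P[:2]-q[:2]; c,s=np.cos(q[2]),np.sin(q[2]); return np.round([c*d[0]+s*d[1],-s*d[0]+c*d[1]],4)
H,e=tri([240+130/6-.4,140+280/6-.4],[190+430/6.5-.4,140+425/6-.4]); print('hinge',H,e.round(1),loc(H))
# handle top centre & base centre
h,e=tri([240+387/6-.4,140+190/6-.4],[190+352/6.5-.4,140+192/6-.4]); print('htop',h,e.round(1),loc(h), np.hypot(*(h-H)[:2]))
h,e=tri([240+385/6-.4,140+222/6-.4],[190+358/6.5-.4,140+290/6-.4]); print('hbase',h,e.round(1),loc(h), np.hypot(*(h-H)[:2]),np.degrees(np.arctan2(*(h-H)[1::-1])))
```

```text
hinge [0.58513815 0.04425254 0.14913151] [-0.   0.1 -0.1 -0. ] [-0.0056  0.0914]
htop [ 0.62441841 -0.08821773  0.18665341] [-0.   0.1 -0.1 -0. ] [-0.0036 -0.0468] 0.1381713132992003
hbase [ 0.62323767 -0.09054589  0.13673987] [ 0.  -0.9  0.7  0.2] [-0.0054 -0.0487] 0.1400792223379163 -74.21754896195765
```

Run:
```python
from go import *
a,b,s=rel((.6242,-.0895,.165),16); print(a.round(2),b.round(3))
```

```text
[  1.44 -10.06   7.83] [ 0.002  0.002 -1.574]
```

```bash
python3 -m pendant '[{"tx":1.4,"ty":-10.1,"tz":0,"rx":0.003,"ry":0.002,"rz":-1.574},{"tx":1.4,"ty":-10.1,"tz":0,"rx":0.003,"ry":0.002,"rz":-1.574},{"tx":1.4,"ty":-10.1,"tz":0,"rx":0.003,"ry":0.002,"rz":-1.574},{"tx":1.4,"ty":-10.1,"tz":0,"rx":0.003,"ry":0.002,"rz":-1.574},{"tx":1.4,"ty":-10.1,"tz":0,"rx":0.003,"ry":0.002,"rz":-1.574},{"tx":1.4,"ty":-10.1,"tz":0,"rx":0.003,"ry":0.002,"rz":-1.574},{"tx":1.4,"ty":-10.1,"tz":0,"rx":0.003,"ry":0.002,"rz":-1.574},{"tx":1.4,"ty":-10.1,"tz":0,"rx":0.003,"ry":0.002,"rz":-1.574},{"tx":1.4,"ty":-10.1,"tz":0,"rx":0.003,"ry":0.002,"rz":-1.574},{"tx":1.4,"ty":-10.1,"tz":0,"rx":0.003,"ry":0.002,"rz":-1.574},{"tx":1.4,"ty":-10.1,"tz":0,"rx":0.003,"ry":0.002,"rz":-1.574},{"tx":1.4,"ty":-10.1,"tz":0,"rx":0.003,"ry":0.002,"rz":-1.574},{"tx":1.4,"ty":-10.1,"tz":0,"rx":0.003,"ry":0.002,"rz":-1.574},{"tx":1.4,"ty":-10.1,"tz":0,"rx":0.003,"ry":0.002,"rz":-1.574},{"tx":1.4,"ty":-10.1,"tz":0,"rx":0.003,"ry":0.002,"rz":-1.574},{"tx":1.4,"ty":-10.1,"tz":0,"rx":0.003,"ry":0.002,"rz":-1.574}]' 100 20
python3 - <<'E'
from go import *
a,b,s=rel((.6242,-.0895,.165),16); print(a.round(2),b.round(3))
E
```

```text
time_s: 10.28
position: [0.6234, -0.089, 0.3971]
ee_rot: [-179.9, -0.1, 105.9]
force: [0.1, -0.7, -0.4]
width: 0.997
[-0.08  0.08  7.71] [-0.002 -0.001 -0.003]
```

```bash
python3 -m pendant '[{"tx":-0.05,"ty":0.05,"tz":2,"rx":0,"ry":0,"rz":0},{"tx":-0.05,"ty":0.05,"tz":3.5,"rx":0,"ry":0,"rz":0},{"tx":-0.05,"ty":0.05,"tz":4.8,"rx":0,"ry":0,"rz":0},{"tx":-0.05,"ty":0.05,"tz":5.8,"rx":0,"ry":0,"rz":0},{"tx":-0.05,"ty":0.05,"tz":6.8,"rx":0,"ry":0,"rz":0},{"tx":-0.05,"ty":0.05,"tz":7.6,"rx":0,"ry":0,"rz":0},{"tx":-0.05,"ty":0.05,"tz":7.6,"rx":0,"ry":0,"rz":0},{"tx":-0.05,"ty":0.05,"tz":7.6,"rx":0,"ry":0,"rz":0}]' 100 20
python3 - <<'E'
from rig import imaging
import cv2
f=imaging.grab_frame("side"); a=f["pixels"][110:220,210:330]; cv2.imwrite("pics/side8.png",cv2.resize(a,None,fx=5,fy=5,interpolation=cv2.INTER_CUBIC))
E
```

```text
time_s: 10.95
position: [0.6239, -0.0893, 0.3209]
ee_rot: [-179.9, -0.1, 105.8]
force: [-0.0, -0.2, 0.3]
width: 0.999
```

View pics/side8.png

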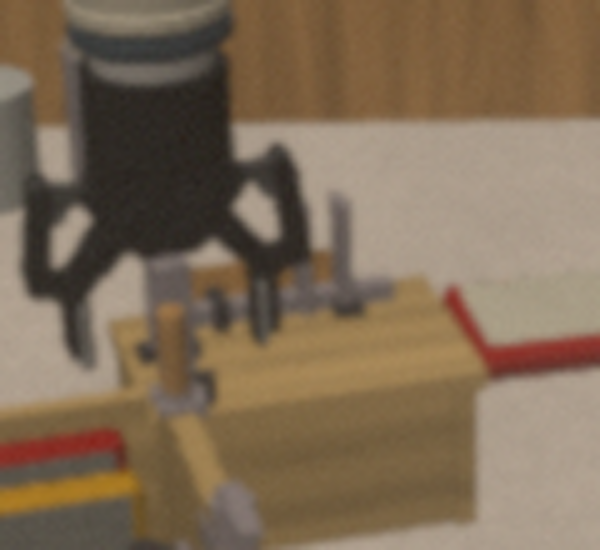

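The handle (172,305) sits centred between the fingers (82 and 263). Closing on it.

```bash
for i in 1 2; do python3 -m pendant '[{"tx":0,"ty":0,"tz":0,"rx":0,"ry":0,"rz":0},{"tx":0,"ty":0,"tz":0,"rx":0,"ry":0,"rz":0},{"tx":0,"ty":0,"tz":0,"rx":0,"ry":0,"rz":0},{"tx":0,"ty":0,"tz":0,"rx":0,"ry":0,"rz":0},{"tx":0,"ty":0,"tz":0,"rx":0,"ry":0,"rz":0},{"tx":0,"ty":0,"tz":0,"rx":0,"ry":0,"rz":0}]' 0 50; done
cat > arc.py <<'E'
# rows for an arc of the handle about hinge, from current pose; th list deg
import sys; from go import *
H=np.array([.5851,.0443]); s=env.observe(); Rm=R.from_euler('xyz',s['ee_rot'],degrees=True)
r=s['position'][:2]-H; print('r',np.hypot(*r),'ang',np.degrees(np.arctan2(r[1],r[0])),'th',-73.9-np.degrees(np.arctan2(r[1],r[0])),s['force'].round(1),s['width'])
for th in map(float,sys.argv[1:]):
    d=R.from_euler('z',-th,degrees=True)
    rr=d.apply([*r,0])[:2]; rr=rr/np.hypot(*rr)*.14
    t=np.array([*(H+rr-s['position'][:2]),0]); a=Rm.inv().apply(t)*100
    print(th,a.round(2),'rz',round(np.radians(th),3))
E
python3 arc.py 2 4 6 8 10 13 16 19 22 25 28 31 34 37 40
```

```text
time_s: 11.5
position: [0.6241, -0.0894, 0.3218]
ee_rot: [-179.9, -0.0, 105.8]
force: [-0.8, 1.2, 4.1]
width: 0.176
time_s: 12.0
position: [0.624, -0.0894, 0.3218]
ee_rot: [-179.9, -0.1, 105.8]
force: [-2.0, -0.1, 2.0]
width: 0.174
r 0.1392156538363233 ang -73.7619011248067 th -0.13809887519330744 [-2.  -0.1  2. ] 0.1738118858150707
2.0 [-0.07 -0.49  0.  ] rz 0.035
4.0 [-0.05 -0.98  0.  ] rz 0.07
6.0 [-0.01 -1.46  0.  ] rz 0.105
8.0 [ 0.04 -1.95  0.  ] rz 0.14
10.0 [ 0.12 -2.43  0.  ] rz 0.175
13.0 [ 0.26 -3.15  0.01] rz 0.227
16.0 [ 0.44 -3.86  0.01] rz 0.279
19.0 [ 0.65 -4.56  0.01] rz 0.332
22.0 [ 0.91 -5.25  0.01] rz 0.384
25.0 [ 1.19 -5.92  0.01] rz 0.436
28.0 [ 1.52 -6.58  0.01] rz 0.489
31.0 [ 1.87 -7.22  0.01] rz 0.541
34.0 [ 2.26 -7.84  0.01] rz 0.593
37.0 [ 2.68 -8.44  0.02] rz 0.646
40.0 [ 3.14 -9.02  0.02] rz 0.698
```

```bash
python3 -m pendant '[{"tx":-0.05,"ty":-0.5,"tz":0,"rx":0,"ry":0,"rz":0.035},{"tx":-0.05,"ty":-1.0,"tz":0,"rx":0,"ry":0,"rz":0.07},{"tx":0,"ty":-1.45,"tz":0,"rx":0,"ry":0,"rz":0.105},{"tx":0.05,"ty":-1.95,"tz":0,"rx":0,"ry":0,"rz":0.14},{"tx":0.1,"ty":-2.45,"tz":0,"rx":0,"ry":0,"rz":0.175},{"tx":0.25,"ty":-3.15,"tz":0,"rx":0,"ry":0,"rz":0.227},{"tx":0.45,"ty":-3.85,"tz":0,"rx":0,"ry":0,"rz":0.279},{"tx":0.65,"ty":-4.55,"tz":0,"rx":0,"ry":0,"rz":0.332},{"tx":0.65,"ty":-4.55,"tz":0,"rx":0,"ry":0,"rz":0.332}]' 0 50; python3 arc.py 3 6 9 12 15 18 21 24 27 30 33 36
python3 - <<'E'
from rig import imaging
import cv2
f=imaging.grab_frame("side"); a=f["pixels"][110:230,210:330]; cv2.imwrite("pics/side9.png",cv2.resize(a,None,fx=5,fy=5,interpolation=cv2.INTER_CUBIC))
E
```

```text
time_s: 12.75
position: [0.5778, -0.0953, 0.3218]
ee_rot: [-179.9, -0.0, 86.7]
force: [1.2, 2.0, -3.4]
width: 0.173
r 0.1397953677034187 ang -92.98921798278037 th 19.08921798278037 [ 1.2  2.  -3.4] 0.17297142613003033
3.0 [-0.01 -0.73  0.  ] rz 0.052
6.0 [ 0.05 -1.46  0.  ] rz 0.105
9.0 [ 0.14 -2.19  0.  ] rz 0.157
12.0 [ 0.27 -2.91  0.01] rz 0.209
15.0 [ 0.44 -3.63  0.01] rz 0.262
18.0 [ 0.64 -4.33  0.01] rz 0.314
21.0 [ 0.88 -5.02  0.01] rz 0.367
24.0 [ 1.16 -5.7   0.01] rz 0.419
27.0 [ 1.47 -6.36  0.01] rz 0.471
30.0 [ 1.81 -7.01  0.01] rz 0.524
33.0 [ 2.19 -7.64  0.02] rz 0.576
36.0 [ 2.61 -8.24  0.02] rz 0.628
```

View pics/side9.png

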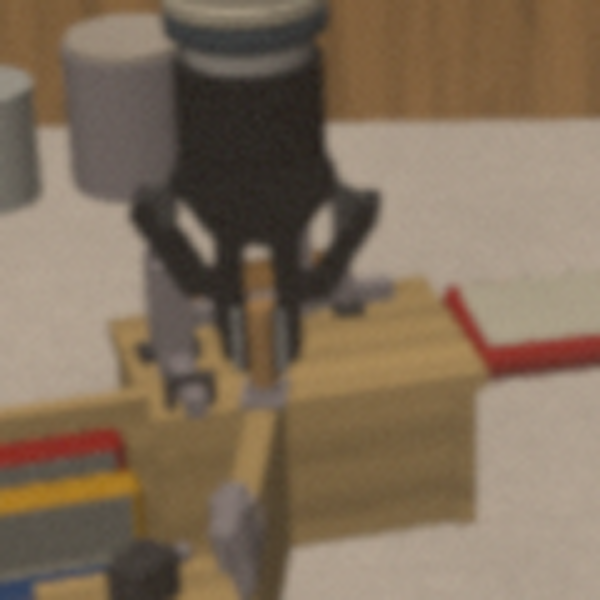

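The gate is open about 19°, with the handle held between the fingers at (260,330) and low forces. Continuing along the arc through the detent.

```bash
python3 -m pendant '[{"tx":0,"ty":-0.75,"tz":0,"rx":0,"ry":0,"rz":0.052},{"tx":0.05,"ty":-1.45,"tz":0,"rx":0,"ry":0,"rz":0.105},{"tx":0.15,"ty":-2.2,"tz":0,"rx":0,"ry":0,"rz":0.157},{"tx":0.25,"ty":-2.9,"tz":0,"rx":0,"ry":0,"rz":0.209},{"tx":0.45,"ty":-3.65,"tz":0,"rx":0,"ry":0,"rz":0.262},{"tx":0.65,"ty":-4.35,"tz":0,"rx":0,"ry":0,"rz":0.314},{"tx":0.9,"ty":-5.0,"tz":0,"rx":0,"ry":0,"rz":0.367},{"tx":1.15,"ty":-5.7,"tz":0,"rx":0,"ry":0,"rz":0.419},{"tx":1.45,"ty":-6.35,"tz":0,"rx":0,"ry":0,"rz":0.471},{"tx":1.8,"ty":-7.0,"tz":0,"rx":0,"ry":0,"rz":0.524},{"tx":1.8,"ty":-7.0,"tz":0,"rx":0,"ry":0,"rz":0.524}]' 0 50; python3 arc.py 3 6 9 12 15 18 21 24 27 30 33 36 38 40
```

```text
time_s: 13.72
position: [0.5088, -0.0735, 0.3217]
ee_rot: [-179.8, 0.1, 56.8]
force: [-2.7, -2.8, -0.8]
width: 0.174
r 0.14032997577073603 ang -122.92281229164344 th 49.02281229164343 [-2.7 -2.8 -0.8] 0.17376730229170817
3.0 [ 0.05 -0.73  0.  ] rz 0.052
6.0 [ 0.1  -1.46  0.  ] rz 0.105
9.0 [ 0.2  -2.19  0.01] rz 0.157
12.0 [ 0.33 -2.91  0.01] rz 0.209
15.0 [ 0.49 -3.63  0.01] rz 0.262
18.0 [ 0.7  -4.33  0.01] rz 0.314
21.0 [ 0.94 -5.02  0.01] rz 0.367
24.0 [ 1.22 -5.7   0.01] rz 0.419
27.0 [ 1.53 -6.36  0.02] rz 0.471
30.0 [ 1.88 -7.01  0.02] rz 0.524
33.0 [ 2.26 -7.64  0.02] rz 0.576
36.0 [ 2.67 -8.24  0.02] rz 0.628
38.0 [ 2.96 -8.63  0.02] rz 0.663
40.0 [ 3.27 -9.01  0.02] rz 0.698
```

```bash
python3 -m pendant '[{"tx":0.05,"ty":-0.75,"tz":0,"rx":0,"ry":0,"rz":0.052},{"tx":0.1,"ty":-1.45,"tz":0,"rx":0,"ry":0,"rz":0.105},{"tx":0.2,"ty":-2.2,"tz":0,"rx":0,"ry":0,"rz":0.157},{"tx":0.35,"ty":-2.9,"tz":0,"rx":0,"ry":0,"rz":0.209},{"tx":0.5,"ty":-3.65,"tz":0,"rx":0,"ry":0,"rz":0.262},{"tx":0.7,"ty":-4.35,"tz":0,"rx":0,"ry":0,"rz":0.314},{"tx":0.95,"ty":-5.0,"tz":0,"rx":0,"ry":0,"rz":0.367},{"tx":1.2,"ty":-5.7,"tz":0,"rx":0,"ry":0,"rz":0.419},{"tx":1.55,"ty":-6.35,"tz":0,"rx":0,"ry":0,"rz":0.471},{"tx":1.9,"ty":-7.0,"tz":0,"rx":0,"ry":0,"rz":0.524},{"tx":2.25,"ty":-7.65,"tz":0,"rx":0,"ry":0,"rz":0.576},{"tx":2.65,"ty":-8.25,"tz":0,"rx":0,"ry":0,"rz":0.628},{"tx":2.8,"ty":-8.45,"tz":0,"rx":0,"ry":0,"rz":0.645},{"tx":2.8,"ty":-8.45,"tz":0,"rx":0,"ry":0,"rz":0.645},{"tx":2.8,"ty":-8.45,"tz":0,"rx":0,"ry":0,"rz":0.645},{"tx":2.8,"ty":-8.45,"tz":0,"rx":0,"ry":0,"rz":0.645},{"tx":2.8,"ty":-8.45,"tz":0,"rx":0,"ry":0,"rz":0.645}]' 0 50; python3 arc.py 3;  python3 - <<'E'
from rig import imaging
import cv2
f=imaging.grab_frame("side"); a=f["pixels"][90:290,170:390]; cv2.imwrite("pics/side10.png",cv2.resize(a,None,fx=3,fy=3,interpolation=cv2.INTER_CUBIC))
f=imaging.grab_frame("top"); cv2.imwrite("pics/top10.png",f["pixels"])
E
```

```text
time_s: 15.13
position: [0.4537, -0.0043, 0.3218]
ee_rot: [-179.9, 0.2, 20.0]
force: [-1.5, -4.9, -2.7]
width: 0.171
r 0.14012763659614727 ang -159.72495951273405 th 85.82495951273404 [-1.5 -4.9 -2.7] 0.17058233607492782
3.0 [ 0.03 -0.73  0.  ] rz 0.052
```

View pics/side10.png

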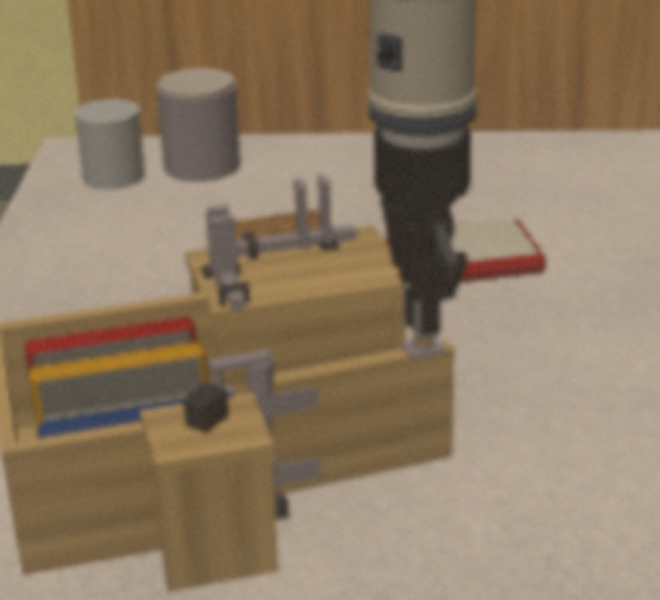

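View pics/top10.png

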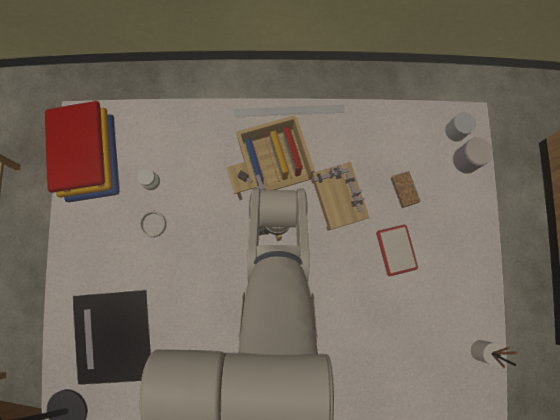

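The gate stands about 86° open with the handle gripped (side zoom about (423,320)). Both catches are in, and the tape, jar, block and spare are at their original pixels. I'll check that it's still, then hand in.

```bash
python3 -m pendant '[{"tx":0,"ty":0,"tz":0,"rx":0,"ry":0,"rz":0},{"tx":0,"ty":0,"tz":0,"rx":0,"ry":0,"rz":0},{"tx":0,"ty":0,"tz":0,"rx":0,"ry":0,"rz":0},{"tx":0,"ty":0,"tz":0,"rx":0,"ry":0,"rz":0},{"tx":0,"ty":0,"tz":0,"rx":0,"ry":0,"rz":0},{"tx":0,"ty":0,"tz":0,"rx":0,"ry":0,"rz":0}]' 0 50; python3 arc.py
python3 - <<'E'
from rig import env,order
print(env.observe()['joint_vel'].round(2)); print(order.finish_job())
E
```

```text
time_s: 15.73
position: [0.4538, -0.0046, 0.3218]
ee_rot: [-179.9, 0.2, 20.1]
force: [-2.1, -4.6, -1.4]
width: 0.172
r 0.14009469562916285 ang -159.56748090896903 th 85.66748090896903 [-2.1 -4.6 -1.4] 0.17185399536618337
[-0.01 -0.05  0.03 -0.02 -0.08  0.04]
the job is handed in; nothing more can be done
None
```

I squeezed the lock catch home, then the gate catch. I then took the gate by its handle, swung it past the detent to wide open, and handed the job in at about 15.7 s while still holding it.

- **Catches:** both stopped at about 31.5 mm jaw opening, against 32 mm expected when home. The last side picture shows both still in.
- **Gate:** it stands at about 86° (1.49 rad), worked out from the gripper pose and my estimate of the hinge position. The arm was still.
- **Grip:** the fingers held the handle with a 50 N grip setting, and the wrist read about 5 N. The jaw opening read 14.6 mm on the 16 mm handle, slightly under its diameter.
- **Bystanders:** the tape, jar, block and spare look unmoved in the last top picture. I judged that by eye and did not measure it.
- **Carrier pose fit:** some latch deck corners were off by about 1.5 pixels, and the gate outline drawn from the fit was a few mm off. The fit predicted both catch positions to within 1 mm of where the jaws closed, and the handle grasp used a separate measurement.
- **Refused command:** one move was refused because keys were missing from its rows, so nothing moved. I sent it again with all the keys.

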